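# Scan a shield seam, then hold a spring contact at working travel

### The arm

A 6-joint arm with a two-finger parallel gripper is mounted at the origin on the work surface. World frame = base frame: x ahead of the robot, y to its left, z up, the work surface at z = 0. Lengths are in m, angles in rad, forces in N, time in s.
With the tool pointing down it reaches from about 0.375 to 0.975 m from the base axis. Payload 3.8 kg.
Tool frame: the origin (TCP) lies midway between the tips of the shut fingers; the grasp point (between the pads) lies 19 mm behind it; x points along the fingers, z is the direction in which the jaws open and shut, and the axes are right-handed (so a half turn about x gives the same grasp; the last joint's range is limited). The gripper opens to 85 mm and grips with 20 to 120 N. Pads are 22 mm wide; open, the fingers measure 114 mm over their backs; the gripper's body (76 mm by 85 mm) begins 54 mm behind the grasp point. The pads swing forward as they close: fully open they stand 13 mm farther back than shut.
Start: joints at [1.218, 0.264, 1.604, -0, 1.274, -0.037], TCP at [0.21, 0.642, 0.231] pointing down, gripper open.
Joint ranges: [-2.63, 2.63], [-0.94, 2.18], [0.31, 2.57], [-1.31, 4.45], [0, 2.66], [-2.55, 2.55]. Speed limits (rad/s): [2.57, 2.57, 3.14, 3.14, 3.14, 3.14].

### API

Orientations are given as a rotation vector (axis times angle).
In Python, from workcell import * gives the robot as it stands. The module is installed in compiled form; this text tells all that it offers.
- The arm moves only by the tool carry_out, never from a script. Its arguments are lists of equal length, an entry for each row: "offset": the shift along the tool's x, y, z in cm, a list of three; "delta_rot": the turn, a rotation vector about the tool's x, y, z in degrees, a list of three. A call has exactly 5 rows; each row shifts and turns the commanded pose from where the row before left it, along the tool's axes as they then stand; what a row does not reach is not made up. A row lasts 1/12 s, in which the tool goes at most 41.7 mm and 7.16 degrees, less where a joint would pass 70% of its speed; a pose out of reach is approached as far as the arm can. A call is refused whole if a number of a shift passes 4.17 or a number of a turn 7.16, either way. A call with a gripper value outside its range is refused whole. "fingers" is the opening, from -1 (shut) to 1 (fully open), set as the call begins (left out, the last holds). The fingers move at their own pace and stop on an object; "newtons" is the grip in N (left out, the last holds). Time passes only in rows, so rows that do not move let the fingers close, or fill a call up. It gives the time, the measured TCP pose, the force and the opening at its end, in the units of the state.
- read_state(): the state, without advancing time (a new reading comes with each control period).
- read_camera(name): name is "scene" or "top" or "wrist"; returns (picture, depth): 400x640x3 uint8, red, green, blue; 400x640 float32, m along the optical axis (not along the pixel's ray), 0 where there is no reading.
- get_calibration(name): a dict with "fx", "fy", "cx", "cy" (pixels), "distortion" ([k1, k2, p1, p2, k3] as OpenCV has them; the pictures are not rectified), "R" (3x3) and "t" (3): a world point X has camera coordinates R X + t; the wrist camera has in their place "mount" (4x4, takes a point from camera to tool coordinates, whose origin is the TCP and whose axes are the tool frame's). Camera axes: x right, y down, z forward; pixel columns grow to the right and rows downward; lengths in m; the calibration is good to about 2 mm. A picture is of the moment at which its call begins: read the wrist's pose just before it. get_calibration takes no time and is no camera call.
- finish_job(): hands the job in, once; it reports no verdict.
The state is a dict: "time": time; "q": joint angles; "joint_vel": joint speeds; "joint_torque": joint torques, N m; "tool_pos": TCP position; "tcp_rot": TCP orientation; "wrist_force": force on the tool from outside, world axes, zero at the start; "torque": the same for the moment, N m; "width": opening from 0.0 (shut) to 1.0 (fully open).
Only numpy, scipy, OpenCV 4.12 (cv2) and the standard library are available. Lean on these libraries where they do the work, as an engineer would, in place of code of your own. Each camera call takes 0.05 s, during which the arm holds its last target. There are 200 camera calls.

### The job

Lift the yellow contact probe out of its stand, keep it upright with the brass tip down, and trace the dark L-shaped seam on the board's metal cover from the yellow dot round the corner to the blue dot: slowly, no faster than about 4 cm a second, the tip on the seam or no more than 5 mm above it, without pressing hard. Then set the tip on the red spring post, push its cap straight down about 8 mm of its 12 mm travel (two thirds, never right to the stop) and finish while still gripping the probe and holding the post pressed there, touching the post with nothing but the probe. Leave the black post unpressed and the mouse, heat sink and screwdriver where they are.

Things in the scene. Friction and masses are not known exactly. Their poses are not given: they have to be found in the camera images.
- probe: contact probe, loose, 70 g (varies), 132 mm long, standing upright in its stand. Origin in the middle of the underside of its black square flange (30 x 30 x 6 mm), which rests on the stand's top; z along the probe, up, away from the tip. Below the flange hangs a round shaft 10 mm in diameter, ending 60 mm below in a brass rounded tip (radius 2.5 mm); above it stands a yellow square handle 18 x 18 mm, 66 mm long, with a black band near its top, sides along the body's x and y.
- probe_grip (a point): centre of the probe's yellow handle, where to grip it (33 mm above the flange's top, 33 mm below the handle's end, 99 mm above the tip); axes as the probe: x and y square to the 18 mm handle's faces, z up the probe
- probe_tip (a point): very end of the probe's brass tip
- stand: grey probe stand, fixed, 64 x 64 x 70 mm high (on a flat black 84 x 84 x 6 mm foot), with an upright hole 18 mm in diameter right through its middle; origin at the centre of its underside, on the bench
- board: board under test on its carrier, fixed: aluminium carrier 180 x 150 x 20 mm, green circuit board 6 mm thick on it (top 26 mm above the bench), flat steel shield cover 106 x 94 mm, 12 mm thick on that (top 38 mm above the bench). Origin at the centre of the carrier's underside, x along the 180 mm side, z up. The spring posts stand on the strip at the +x end. Everything on it except the posts is below 39 mm
- seam_start (a point): yellow dot (10 mm across) on the top face of the cover: start of the seam, a flat dark line 3 mm wide
- seam_1 (a point): point on the seam one third (18 mm) of the way from the yellow dot to the corner, on the cover's top face
- seam_2 (a point): point on the seam two thirds (37 mm) of the way from the yellow dot to the corner
- seam_corner (a point): right-angled corner of the seam, 55 mm from the yellow dot, on the cover's top face
- seam_3 (a point): point on the seam a quarter (16.5 mm) of the way from the corner to the blue dot
- seam_4 (a point): point on the seam half-way (33 mm) from the corner to the blue dot
- seam_5 (a point): point on the seam three quarters (49.5 mm) of the way from the corner to the blue dot
- seam_end (a point): blue dot (10 mm across): end of the seam, 66 mm from the corner, on the cover's top face
- red_post_base: the red spring post's fixed white round housing, 32 mm in diameter, 14 mm high, standing on the circuit board; origin at the centre of its underside (26 mm above the bench). The red and black posts swap places between starts
- red_post (a joint): how far the red cap is pressed down, m: 0 = up, 0.012 = on its stop. A spring pushes it up: 2 N as it starts to move, 6 N at 0.008, 8 N at 0.012; it comes up again when let go
- red_post_top (a point): centre of the top face of the red cap (flat disc 26 mm in diameter, 6 mm thick, on a thin brass stem); at rest 58 mm above the bench and 32 mm above the housing's underside; moves down with the cap. At rest the gap below the cap is 12 mm, at two thirds pressed 4 mm
- black_post (a joint): the same for the black post: must stay at 0
- black_post_top (a point): centre of the top face of the black cap, same sizes as the red post's
- mouse_center (a point): middle of a loose grey computer mouse, 105 x 60 x 33 mm, bystander
- heatsink_center (a point): middle of a loose dark finned heat sink, 50 x 50 x 28 mm, bystander
- driver_grip (a point): handle of a loose orange screwdriver lying on the bench in front of the robot, bystander
There are look-alikes about, which are no part of the job. There is more than one size of the probe; the job needs the larger.

How it is judged:
On the way, in this order (a step that is already met when the one before it is completed fails the run):
1. the probe is lifted out of its stand, in the grip (height (world z) of probe_tip above 0.045 m and contact force between the fingers and probe above 2 N), for 0.1 s.
2. the tip is at the seam's start, the yellow dot (within 9 mm) (distance between probe_tip and seam_start below 0.009 m and contact force between the fingers and probe above 2 N and angle between probe's own z axis and vertical below 0.25 rad).
3. the tip has followed the seam a third of the way to the corner (distance between probe_tip and seam_1 below 0.009 m and contact force between the fingers and probe above 2 N and angle between probe's own z axis and vertical below 0.25 rad).
4. the tip has followed it two thirds of the way to the corner (distance between probe_tip and seam_2 below 0.009 m and contact force between the fingers and probe above 2 N and angle between probe's own z axis and vertical below 0.25 rad).
5. the tip is at the seam's corner (distance between probe_tip and seam_corner below 0.009 m and contact force between the fingers and probe above 2 N and angle between probe's own z axis and vertical below 0.25 rad).
6. the tip is a quarter of the way from the corner to the blue dot (distance between probe_tip and seam_3 below 0.009 m and contact force between the fingers and probe above 2 N and angle between probe's own z axis and vertical below 0.25 rad).
7. the tip is half-way from the corner to the blue dot (distance between probe_tip and seam_4 below 0.009 m and contact force between the fingers and probe above 2 N and angle between probe's own z axis and vertical below 0.25 rad).
8. the tip is three quarters of the way to the blue dot (distance between probe_tip and seam_5 below 0.009 m and contact force between the fingers and probe above 2 N and angle between probe's own z axis and vertical below 0.25 rad).
9. the tip is at the seam's end, the blue dot (distance between probe_tip and seam_end below 0.009 m and contact force between the fingers and probe above 2 N and angle between probe's own z axis and vertical below 0.25 rad).
10. the probe holds the red post pressed 6 to 10 mm (value of joint red_post between 0.006 and 0.01 m and contact force between probe and red_post_base above 1.5 N and contact force between the fingers and probe above 2 N), for 0.5 s.
At the end, for the whole second after the job is handed in: The red post is held steadily 6 to 10 mm down by the tip of the probe (more than 1.5 N on it, tip on the cap), the probe is gripped by the fingers, upright within 0.25 rad and not leaning on the board; neither arm nor fingers touch the post; the black post is up (under 2 mm) (all of step 10 and velocity of joint red_post between -0.005 and 0.005 m/s and horizontal distance between probe_tip and red_post_top below 0.013 m and angle between probe's own z axis and vertical below 0.25 rad and contact force between probe and board below 0.2 N and contact force between the arm and red_post_base below 0.2 N and value of joint black_post below 0.002 m); the arm keeps its last pose, push and grip.
It fails at once if the red post is driven onto its stop (over 11.5 mm), or the black post pressed more than 2 mm (value of joint red_post above 0.0115 m or value of joint black_post above 0.002 m).
It fails at once if the gripper or arm presses the red post (contact force between any of the fingers, the arm and red_post_base above 0.5 N).
It fails at once if the probe presses the board or its cover harder than 15 N (contact force between probe and board above 15 N).
It fails at once if the probe runs along the seam faster than 9 cm/s ((distance between probe_tip and seam_2 below 0.009 m or distance between probe_tip and seam_corner below 0.009 m or distance between probe_tip and seam_3 below 0.009 m or distance between probe_tip and seam_4 below 0.009 m) and linear speed of probe above 0.09 m/s).
It fails at once if a bystander is moved more than 2 cm (distance of any of mouse_center, heatsink_center, driver_grip from where it was at the start of the episode above 0.02 m).
It also fails if it takes over 64 s, if anything falls off the work surface, if the arm or the gripper's body presses on something with over 40 N, if the wrist force passes 120 N, or if a joint passes its speed limit or range.

## Working session

There is one attempt and no reset: what is moved stays moved. The work goes in short steps, Python scripts to look and compute and a tool call to move; the robot and the scene stay as the last step left them, time stands still between calls to the robot, and variables do not carry over. Pictures are saved under pics/ and viewed, about 8 in all and at most 12, crops included, and the job is handed in when it is done.

Besides the shell and the picture viewer there is one more tool, called after ">>>" in YAML: its name, and indented under it one key for each argument. carry_out: Moves the arm, as the interface text tells. Its arguments: {"type":"object","properties":{"offset":{"type":"array"},"delta_rot":{"type":"array"},"fingers":{"type":"number"},"newtons":{"type":"number"}},"required":["offset","delta_rot"]}

```bash
mkdir -p pics; cat > h.py <<'E'
from workcell import *
import numpy as np, cv2
from scipy.spatial.transform import Rotation as Ro
def cal(n,st=None):
    c=get_calibration(n); K=np.array([[c['fx'],0,c['cx']],[0,c['fy'],c['cy']],[0,0,1.]]); d=np.array(c['distortion'])
    if 'R' in c: return K,d,np.array(c['R']),np.array(c['t'])
    M=np.array(c['mount']); T=np.eye(4); T[:3,:3]=Ro.from_rotvec(st['tcp_rot']).as_matrix(); T[:3,3]=st['tool_pos']
    W=np.linalg.inv(T@M); return K,d,W[:3,:3],W[:3,3]
def grab(n):
    st=read_state(); im,dp=read_camera(n); np.savez(f'{n}.npz',im=im,dp=dp); return im,dp,cal(n,st)
def cloud(dp,C):
    K,d,R,t=C; v,u=np.mgrid[:400,:640]; p=cv2.undistortPoints(np.stack([u,v],-1).reshape(-1,1,2).astype(float),K,d).reshape(400,640,2)
    P=np.dstack([p*dp[...,None],dp]); return (P-t)@R
def onplane(px,z,C):
    K,d,R,t=C; p=cv2.undistortPoints(np.array(px,float).reshape(-1,1,2),K,d).reshape(-1,2)
    r=np.c_[p,np.ones(len(p))]@R; o=-R.T@t; return o+r*((z-o[2])/r[:,2])[:,None]
def save(im,f,s=1): cv2.imwrite('pics/'+f,cv2.resize(im[...,::-1],None,fx=s,fy=s,interpolation=cv2.INTER_CUBIC))
E
python3 - <<'E'
from h import *
s=read_state(); print({k:np.round(v,3) for k,v in s.items()})
print(np.round(Ro.from_rotvec(s['tcp_rot']).as_matrix(),3))
a,_,_=grab('top'); b,_,_=grab('scene'); save(a,'top0.png',1.25); save(b,'scene0.png',1.25)
E
```

```text
{'time': np.float64(0.0), 'q': array([ 1.218,  0.265,  1.605,  0.   ,  1.274, -0.037]), 'joint_vel': array([-0.   , -0.001,  0.001,  0.   ,  0.001,  0.001]), 'joint_torque': array([ 1.0000e-03, -5.1510e+01, -3.6732e+01, -0.0000e+00,  1.3000e-02,
       -0.0000e+00]), 'tool_pos': array([0.209, 0.641, 0.23 ]), 'tcp_rot': array([-0.975,  1.344,  0.973]), 'wrist_force': array([-0.825, -0.175,  0.814]), 'torque': array([-0.025, -0.029, -0.035]), 'width': np.float64(1.001)}
[[-0.001 -0.951  0.311]
 [-0.002  0.311  0.951]
 [-1.     0.    -0.002]]
```

View pics/top0.png

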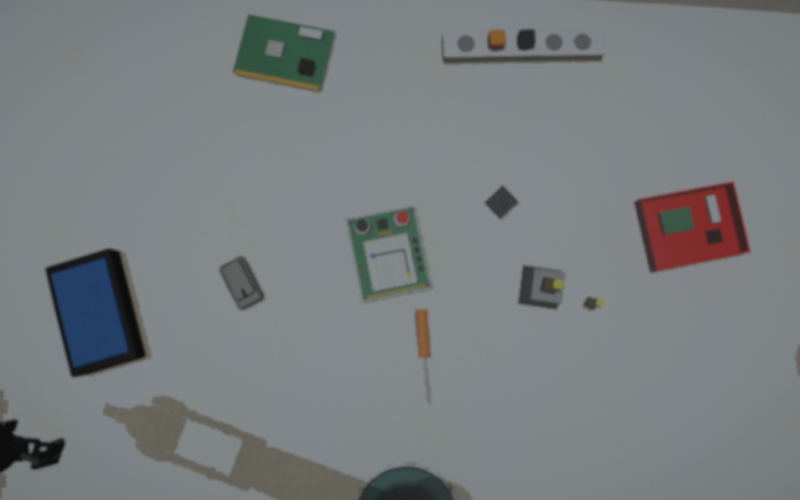

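View pics/scene0.png

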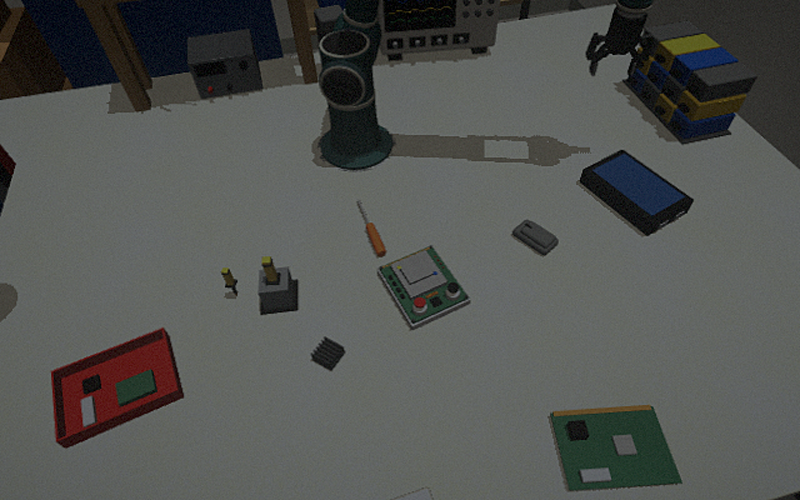

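The top view shows the board around (389,253), with the red post at (402,217) and black at (362,226). The seam's yellow dot is near (409,275) and the blue near (373,256). The probe in its stand is at (550,286), and a smaller look-alike is at (593,302). Next I'll enlarge these areas.

```bash
python3 - <<'E'
from h import *
im,dp,C=grab('top')
print(-C[2].T@C[3], C[0])
a=im[155:255,270:360]; b=im[195:265,400:490]
A=cv2.resize(a,None,fx=6,fy=6,interpolation=cv2.INTER_CUBIC)[:420*2]
B=cv2.resize(b,None,fx=5,fy=5,interpolation=cv2.INTER_CUBIC)
A=cv2.resize(a,(396,440),interpolation=cv2.INTER_CUBIC); B=cv2.resize(b,(396,308),interpolation=cv2.INTER_CUBIC)
o=np.zeros((440,792,3),np.uint8);o[:,:396]=A;o[:308,396:]=B
save(np.clip(o*1.6,0,255).astype(np.uint8),'crop1.png')
P=cloud(dp,C); 
m=np.zeros((400,640),bool); m[195:265,400:460]=1
for lo,hi in((.06,.074),(.074,.09),(.1,.16)):
  k=m&(P[...,2]>lo)&(P[...,2]<hi); print(lo,k.sum(),P[k].mean(0) if k.any() else '',P[k].max(0),P[k].min(0))
E
```

```text
[0.42813186 0.03130801 1.22455183] [[460.20220325   0.         323.04662972]
 [  0.         460.20220325 210.02227028]
 [  0.           0.           1.        ]]
0.06 481 [ 0.48724055 -0.27918479  0.06951368] [ 0.52115252 -0.24658369  0.07394555] [ 0.4524674  -0.31874116  0.06027894]
0.074 69 [ 0.48695982 -0.27755047  0.07779832] [ 0.52034722 -0.26499775  0.08894067] [ 0.46212755 -0.30723363  0.07402053]
0.1 103 [ 0.48776582 -0.28002996  0.13183031] [ 0.49929499 -0.27214073  0.14582043] [ 0.47759984 -0.29252755  0.10032423]
```

View pics/crop1.png

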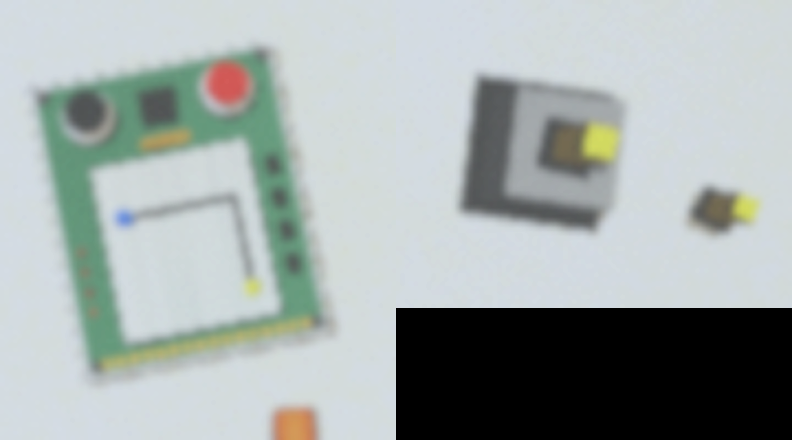

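The crop shows the yellow dot at (252,288), the corner at (233,197), blue at (125,218), red at (227,82) and black at (87,110). The handle top is at (600,143) with its sides nearly along the image axes, and the flange is at (567,147).

```bash
python3 - <<'E'
from h import *
s=read_state();C=cal('top')
f=lambda x,y,z:onplane([((x+.5)/4.4-.5+270,(y+.5)/4.4-.5+155)],z,C)[0].round(4)
Y=f(252,288,.038);K=f(233,197,.038);B=f(125,218,.038)
print('Y',Y,'K',K,'B',B,np.linalg.norm(Y-K),np.linalg.norm(B-K)); print('R',f(227,82,.058),'blk',f(87,110,.058))
g=lambda x,y,z:onplane([((x-396+.5)/4.4-.5+400,(y+.5)/4.4-.5+195)],z,C)[0].round(4)
print('htop',g(600,143,.142)); print('flange',[g(*p,.076) for p in((546,118),(540,164),(595,175))])
print('stand top',[g(*p,.07) for p in((517,86),(622,97),(613,208),(503,192))])
E
```

```text
Y [ 0.5069 -0.0011  0.038 ] K [0.5606 0.0106 0.038 ] B [0.5474 0.0741 0.038 ] 0.05495980349309845 0.0648574590929987
R [0.6257 0.0151 0.058 ] blk [0.6082 0.0964 0.058 ]
htop [ 0.4863 -0.2821  0.142 ]
flange [array([ 0.5039, -0.2699,  0.076 ]), array([ 0.4775, -0.2661,  0.076 ]), array([ 0.4714, -0.2981,  0.076 ])]
stand top [array([ 0.5226, -0.2547,  0.07  ]), array([ 0.5169, -0.3162,  0.07  ]), array([ 0.4527, -0.3101,  0.07  ]), array([ 0.4614, -0.246 ,  0.07  ])]
```

```bash
cat >> h.py <<'E'
def plan(tg,st=None,pad=True):
    """tg: list of (x,y,z,yaw_deg of jaw axis,rows); prints calls of 5 rows"""
    st=st or read_state(); R=Ro.from_rotvec(st['tcp_rot']); p=np.array(st['tool_pos']); rows=[]
    for x,y,z,a,n in tg:
        a=np.radians(a); c,s=np.cos(a),np.sin(a); G=Ro.from_matrix(np.array([[0,-s,c],[0,c,s],[-1,0,0]]))
        p0=p; 
        for i in range(n):
            goal=p0+(np.array([x,y,z])-p0)*(i+1)/n
            o=np.round(R.inv().apply(goal-p)*100,2); r=np.round(np.degrees((R.inv()*G).as_rotvec())/(n-i),1)
            p=p+R.apply(o/100); R=R*Ro.from_rotvec(np.radians(r)); rows.append((o.tolist(),r.tolist()))
    while pad and len(rows)%5: rows.append(([0,0,0],[0,0,0]))
    for i in range(0,len(rows),5): print([r[0] for r in rows[i:i+5]],[r[1] for r in rows[i:i+5]])
E
python3 - <<'E'
from h import *
plan([(.5,.2,.235,32,13),(.487,-.281,.235,-8,12)])
E
```

```text
[[-0.03, -3.18, -2.53], [-0.03, -3.31, -2.36], [-0.04, -3.43, -2.17], [-0.03, -3.55, -1.98], [-0.03, -3.65, -1.79]] [[3.1, -0.0, 0.0], [3.1, -0.0, 0.0], [3.1, -0.0, 0.0], [3.1, -0.0, 0.0], [3.1, -0.0, 0.0]]
[[-0.03, -3.73, -1.59], [-0.04, -3.82, -1.39], [-0.03, -3.89, -1.18], [-0.03, -3.95, -0.97], [-0.03, -3.99, -0.76]] [[3.1, -0.0, 0.0], [3.0, -0.0, 0.0], [3.1, -0.0, 0.0], [3.0, -0.0, 0.0], [3.1, -0.0, 0.0]]
[[-0.04, -4.02, -0.55], [-0.03, -4.05, -0.34], [-0.03, -4.06, -0.11], [-0.0, -3.34, -2.22], [-0.01, -3.47, -2.02]] [[3.0, -0.0, 0.0], [3.1, -0.0, 0.0], [3.0, -0.1, 0.1], [3.3, 0.0, -0.0], [3.3, -0.0, -0.0]]
[[0.0, -3.57, -1.81], [-0.0, -3.67, -1.61], [-0.0, -3.76, -1.4], [-0.01, -3.84, -1.17], [-0.0, -3.9, -0.94]] [[3.3, -0.0, -0.0], [3.3, -0.0, -0.0], [3.4, -0.0, -0.0], [3.3, -0.0, -0.0], [3.4, -0.0, -0.0]]
[[-0.0, -3.94, -0.72], [-0.01, -3.98, -0.48], [0.0, -4.01, -0.25], [-0.0, -4.01, -0.02], [-0.0, -4.0, 0.22]] [[3.3, -0.0, -0.0], [3.4, -0.0, -0.0], [3.3, -0.0, -0.0], [3.4, -0.0, -0.0], [3.3, -0.0, -0.0]]
```

>>> carry_out:
  offset:
    - [0, -3.2, -2.5]
    - [0, -3.3, -2.4]
    - [0, -3.4, -2.2]
    - [0, -3.6, -2.0]
    - [0, -3.6, -1.8]
  delta_rot:
    - [3.1, 0, 0]
    - [3.1, 0, 0]
    - [3.1, 0, 0]
    - [3.1, 0, 0]
    - [3.1, 0, 0]
  fingers: 1

```text
time: 0.57
tool_pos: [0.3214, 0.4696, 0.2308]
tcp_rot: [-0.766, 1.432, 0.766]
wrist_force: [0.7, -0.7, 0.2]
width: 1.0
```

>>> carry_out:
  offset:
    - [0, -3.7, -1.6]
    - [0, -3.8, -1.4]
    - [0, -3.9, -1.2]
    - [0, -4.0, -1.0]
    - [0, -4.0, -0.8]
  delta_rot:
    - [3.1, 0, 0]
    - [3.0, 0, 0]
    - [3.1, 0, 0]
    - [3.0, 0, 0]
    - [3.1, 0, 0]

```text
time: 0.98
tool_pos: [0.4326, 0.2989, 0.2311]
tcp_rot: [-0.559, 1.497, 0.559]
wrist_force: [0.8, -0.2, 0.2]
width: 0.999
```

>>> carry_out:
  offset:
    - [0, -4.0, -0.6]
    - [0, -4.0, -0.3]
    - [0, -4.0, -0.1]
    - [0, -3.3, -2.2]
    - [0, -3.5, -2.0]
  delta_rot:
    - [3.0, 0, 0]
    - [3.1, 0, 0]
    - [3.0, 0, 0]
    - [3.3, 0, 0]
    - [3.3, 0, 0]

```text
time: 1.4
tool_pos: [0.497, 0.1183, 0.231]
tcp_rot: [-0.345, 1.543, 0.345]
wrist_force: [0.3, -0.7, -0.7]
width: 0.999
```

>>> carry_out:
  offset:
    - [0, -3.6, -1.8]
    - [0, -3.7, -1.6]
    - [0, -3.8, -1.4]
    - [0, -3.8, -1.2]
    - [0, -3.9, -0.9]
  delta_rot:
    - [3.3, 0, 0]
    - [3.3, 0, 0]
    - [3.4, 0, 0]
    - [3.3, 0, 0]
    - [3.4, 0, 0]

```text
time: 1.82
tool_pos: [0.4909, -0.0826, 0.2312]
tcp_rot: [-0.117, 1.568, 0.117]
wrist_force: [-0.4, -0.9, -0.2]
width: 0.995
```

>>> carry_out:
  offset:
    - [0, -3.9, -0.7]
    - [0, -4.0, -0.5]
    - [0, -4.0, -0.2]
    - [0, -4.0, 0]
    - [0, -4.0, 0.2]
  delta_rot:
    - [3.3, 0, 0]
    - [3.4, 0, 0]
    - [3.3, 0, 0]
    - [3.4, 0, 0]
    - [3.3, 0, 0]

```text
time: 2.23
tool_pos: [0.486, -0.2826, 0.2311]
tcp_rot: [0.112, 1.568, -0.112]
wrist_force: [1.0, 0.4, -0.4]
width: 1.0
```

```bash
python3 - <<'E'
from h import *
s=read_state(); im,dp,C=grab('wrist'); print(s['time'],s['tool_pos'],Ro.from_rotvec(s['tcp_rot']).as_matrix().round(3),s['q'],s['wrist_force'])
save(im,'w1.png',1.25); print(get_calibration('wrist')['mount'])
E
```

```text
2.2333 [ 0.48596036 -0.28262065  0.23110984] [[-0.     0.142  0.99 ]
 [ 0.     0.99  -0.142]
 [-1.     0.    -0.   ]] [-5.71161076e-01  5.13915817e-02  1.84850162e+00  1.61902560e-04
  1.24184334e+00 -4.28445020e-01] [ 1.02698549  0.3839113  -0.40475433]
[[ 1.64292034e-04 -3.04187804e-01  9.52612068e-01 -1.42683449e-01]
 [ 6.28394316e-04 -9.52611862e-01 -3.04187847e-01  7.68757723e-02]
 [ 9.99999789e-01  6.48591649e-04  3.46433468e-05  1.68385209e-03]
 [ 0.00000000e+00  0.00000000e+00  0.00000000e+00  1.00000000e+00]]
```

View pics/w1.png

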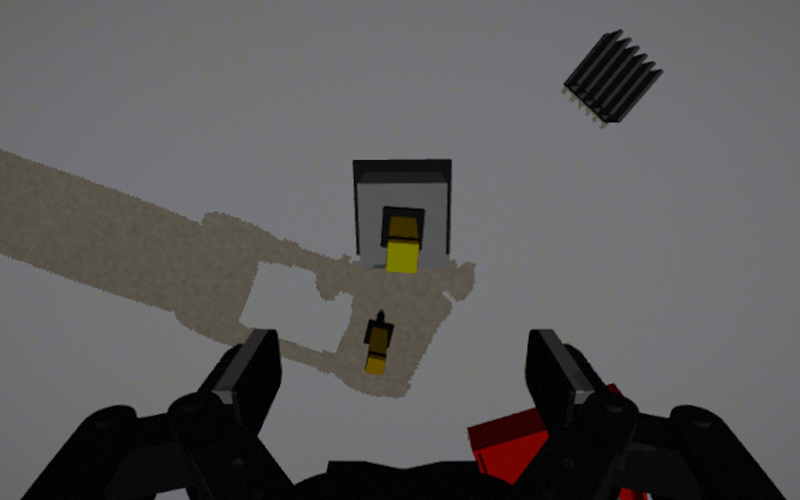

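The wrist view shows the probe in its stand, with its bright top face at about (403,256). It is nearly square to the jaws, and the small look-alike sits at (377,345). I'll localise the top face precisely.

```bash
python3 - <<'E'
from h import *
s=read_state();d=np.load('wrist.npz');im,dp=d['im'].astype(int),d['dp'];C=cal('wrist',s)
P=cloud(dp,C)
m=(np.abs(P[...,2]-.142)<.006); m[:,:250]=0; m[:,400:]=0; m[300:]=0
print(m.sum(),P[m].mean(0),P[m][:,2].std())
for nm,mm in(('depth',m),('col',((im[...,0]>150)&(im[...,2]<70)&(np.arange(640)>250)&(np.arange(640)<400)))):
  c,_=cv2.findContours(mm.astype(np.uint8),0,2)[:2]; c=max(c,key=cv2.contourArea)
  W=onplane(c.reshape(-1,2),.142,C)[:,:2]; print(nm,cv2.minAreaRect((W*1000).astype(np.float32)))
# flange & stand
for z,e in((.076,.003),(.07,.002)):
  k=np.abs(P[...,2]-z)<e; k[:,:270]=0;k[:,380:]=0;k[240:]=0
  W=P[k][:,:2]; print(z,k.sum(),cv2.minAreaRect((W*1000).astype(np.float32)))
print(im[200,320],im[195:215,315:330].mean((0,1)))
E
```

```text
653 [ 0.48700168 -0.2908009   0.14198732] 0.001267940511559969
depth ((487.0095520019531, -290.8587951660156), (19.604707717895508, 18.02762222290039), 77.25202178955078)Traceback (most recent call last):
  File "<stdin>", line 7, in <module>
ValueError: max() iterable argument is empty
```

```bash
python3 - <<'E'
from h import *
s=read_state();d=np.load('wrist.npz');im,dp=d['im'].astype(int),d['dp'];C=cal('wrist',s)
P=cloud(dp,C); print('bench z',np.median(P[50:120,50:250,2]),np.median(P[130:180,380:420,2]))
t=np.load('top.npz');Ct=cal('top');Q=cloud(t['dp'],Ct)
for n,X in(('w',P),('t',Q)):
  for z,e in((.142,.004),(.07,.003)):
    k=(np.abs(X[...,2]-z)<e)&(np.abs(X[...,0]-.487)<.05)&(np.abs(X[...,1]+.283)<.05)
    W=X[k]; print(n,z,k.sum(),W.mean(0).round(4),W.min(0).round(4),W.max(0).round(4))
    if k.sum()>5: print(cv2.minAreaRect((W[:,:2]*1000).astype(np.float32)))
print(im[205,322],im[180,322],im[150,350])
# top cam bench and heatsink
for n,X in(('w',P),('t',Q)):
  k=(X[...,2]>.022)&(X[...,2]<.034)&(np.abs(X[...,0]-.6)<.06)&(X[...,1]<-.1)&(X[...,1]>-.25); print(n,k.sum(),X[k].mean(0) if k.any() else 0)
E
```

```text
bench z -0.0005146735258516691 0.00030714654313163266
w 0.142 635 [ 0.487  -0.291   0.1421] [ 0.4766 -0.3017  0.1381] [ 0.4973 -0.2815  0.1439]
((486.9009704589844, -291.68438720703125), (18.234426498413086, 18.006011962890625), 77.05221557617188)
w 0.07 3308 [ 0.4878 -0.2875  0.0703] [ 0.4513 -0.3281  0.067 ] [ 0.5225 -0.2563  0.073 ]
((486.90240478515625, -292.3248596191406), (64.3091812133789, 64.16657257080078), 81.99471282958984)
t 0.142 58 [ 0.4879 -0.2823  0.1414] [ 0.4794 -0.2925  0.1386] [ 0.4985 -0.2721  0.1458]
((487.9664001464844, -282.5867004394531), (18.773242950439453, 18.080860137939453), 76.44140625)
t 0.07 394 [ 0.4878 -0.2798  0.07  ] [ 0.4525 -0.3187  0.067 ] [ 0.5209 -0.2466  0.073 ]
((488.35015869140625, -283.0511169433594), (66.231201171875, 64.5756607055664), 82.31197357177734)
[118 119   0] [59 44  0] [82 82 85]
w 470 [ 0.65019447 -0.20804111  0.02661516]
t 57 [ 0.65137265 -0.19726521  0.02650824]
```

```bash
python3 - <<'E'
from h import *
for n in('wrist','scene','top'):
  s=read_state(); im,dp,C=grab(n);X=cloud(dp,C); 
  k=(np.abs(X[...,2]-.142)<.004)&(np.abs(X[...,0]-.487)<.03)&(np.abs(X[...,1]+.287)<.03)
  W=X[k]; print(n,s['time'],s['tool_pos'],np.abs(s['joint_vel']).max(),k.sum(),W.mean(0).round(4) if k.any() else '',W.min(0).round(4),W.max(0).round(4))
  k=(np.abs(X[...,2]-.07)<.003)&(np.abs(X[...,0]-.487)<.06)&(np.abs(X[...,1]+.287)<.06);W=X[k]
  print(k.sum(),cv2.minAreaRect((W[:,:2]*1000).astype(np.float32)))
E
```

```text
wrist 2.2833 [ 0.48572046 -0.28977997  0.23122024] 0.06693491553822364 642 [ 0.4872 -0.2834  0.142 ] [ 0.477  -0.2939  0.138 ] [ 0.4976 -0.2733  0.1443]
3384 ((487.09869384765625, -284.24761962890625), (64.82838439941406, 64.18634033203125), 82.27545928955078)
scene 2.3333 [ 0.48584176 -0.28604821  0.23098974] 0.06927650540417696 41 [ 0.489  -0.2819  0.1407] [ 0.4782 -0.2914  0.1383] [ 0.4977 -0.2723  0.1453]
263 ((488.70916748046875, -281.7421875), (64.06844329833984, 67.77593994140625), 82.02281951904297)
top 2.3833 [ 0.48590257 -0.28324017  0.23076314] 0.05554876738317344 58 [ 0.4883 -0.2825  0.1413] [ 0.4794 -0.292   0.1383] [ 0.4984 -0.2726  0.1451]
371 ((488.4520568847656, -282.9066467285156), (66.10565185546875, 64.5433349609375), 82.43955993652344)
```

```bash
python3 - <<'E'
from h import *
for i in range(2):
  s=read_state(); im,dp,C=grab('wrist')
  print(s['tool_pos'],np.abs(s['joint_vel']).max())
X=cloud(dp,C)
for z in(.142,.07):
  k=(np.abs(X[...,2]-z)<.004)&(np.abs(X[...,0]-.487)<.05)&(np.abs(X[...,1]+.283)<.05)
  c=max(cv2.findContours(k.astype(np.uint8),0,2)[0],key=cv2.contourArea); print(z,cv2.minAreaRect((onplane(c.reshape(-1,2),z,C)[:,:2]*1000).astype(np.float32)))
hi=(im[...,0]>100)&(im[...,2]<40)
c=max(cv2.findContours(hi.astype(np.uint8),0,2)[0],key=cv2.contourArea); print(cv2.contourArea(c),cv2.minAreaRect((onplane(c.reshape(-1,2),.142,C)[:,:2]*1000).astype(np.float32)))
plan([(.4875,-.283,.235,-11,3),(.4875,-.283,.095,-11,17)])
E
```

```text
[ 0.48599227 -0.28146292  0.23067255] 0.040724014492110605
[ 0.48617841 -0.28037783  0.23071206] 0.030409266996438564
0.142 ((487.2304382324219, -283.32037353515625), (19.013185501098633, 17.867694854736328), 77.20133209228516)
0.07 ((487.0794372558594, -283.9828186035156), (64.2459716796875, 64.28833770751953), 82.0384750366211)
1010.5 ((538.1834106445312, -428.09405517578125), (47.35626983642578, 38.206966400146484), 56.0055046081543)
[[-0.14, -0.1, 0.05], [-0.14, -0.11, 0.06], [-0.14, -0.1, 0.05], [0.82, 0.0, -0.0], [0.83, 0.0, -0.0]] [[1.0, -0.0, -0.0], [1.0, -0.0, -0.0], [1.0, -0.1, -0.1], [0.0, 0.0, 0.0], [0.0, 0.0, 0.0]]
[[0.82, 0.0, -0.0], [0.82, 0.0, -0.0], [0.83, 0.0, -0.0], [0.82, 0.01, -0.0], [0.83, -0.0, -0.0]] [[0.0, 0.0, 0.0], [0.0, 0.0, 0.0], [0.0, 0.0, 0.0], [0.0, 0.0, 0.0], [0.0, 0.0, 0.0]]
[[0.82, -0.0, -0.0], [0.82, -0.0, -0.0], [0.83, -0.0, -0.0], [0.82, -0.0, -0.0], [0.82, 0.0, -0.0]] [[0.0, 0.0, 0.0], [0.0, 0.0, 0.0], [0.0, 0.0, 0.0], [0.0, 0.0, 0.0], [0.0, 0.0, 0.0]]
[[0.83, 0.0, -0.01], [0.82, 0.0, 0.0], [0.82, 0.0, 0.0], [0.83, 0.0, 0.0], [0.82, 0.0, 0.0]] [[0.0, 0.0, 0.0], [0.0, 0.0, 0.0], [0.0, 0.0, 0.0], [0.0, 0.0, 0.0], [0.0, 0.0, 0.0]]
```

>>> carry_out:
  offset:
    - [0.5, -0.15, 0.1]
    - [1.5, -0.1, 0.05]
    - [1.5, -0.06, 0.02]
    - [1.5, 0, 0]
    - [1.5, 0, 0]
  delta_rot:
    - [2.5, 0, 0]
    - [2, 0, 0]
    - [0, 0, 0]
    - [0, 0, 0]
    - [0, 0, 0]

```text
time: 2.95
tool_pos: [0.4882, -0.282, 0.1658]
tcp_rot: [0.169, 1.564, -0.169]
wrist_force: [-0.2, -0.7, 0.4]
width: 1.002
```

>>> carry_out:
  offset:
    - [1.5, 0, 0]
    - [1.5, 0, 0]
    - [1.0, 0, 0]
    - [0.5, 0, 0]
    - [0, 0, 0]
  delta_rot:
    - [0, 0, 0]
    - [0, 0, 0]
    - [0, 0, 0]
    - [0, 0, 0]
    - [0, 0, 0]

```text
time: 3.37
tool_pos: [0.4872, -0.2824, 0.12]
tcp_rot: [0.171, 1.566, -0.169]
wrist_force: [-0.3, -0.9, -0.4]
width: 1.0
```

>>> carry_out:
  offset:
    - [0, 0, 0]
    - [0, 0, 0]
    - [0, 0, 0]
    - [0, 0, 0]
    - [0, 0, 0]
  delta_rot:
    - [0, 0, 0]
    - [0, 0, 0]
    - [0, 0, 0]
    - [0, 0, 0]
    - [0, 0, 0]

```text
time: 3.78
tool_pos: [0.4881, -0.2844, 0.122]
tcp_rot: [0.171, 1.563, -0.172]
wrist_force: [0.8, -0.1, -1.1]
width: 0.998
```

```bash
python3 - <<'E'
from h import *
s=read_state(); im,dp,C=grab('wrist'); X=cloud(dp,C)
R=Ro.from_rotvec(s['tcp_rot']); print(s['time'],s['tool_pos'],R.as_matrix().round(3),np.abs(s['joint_vel']).max())
k=(np.abs(X[...,2]-.142)<.003)&(np.abs(X[...,0]-.487)<.03)&(np.abs(X[...,1]+.283)<.03)
r=cv2.minAreaRect((X[k][:,:2]*1000).astype(np.float32)); print(r,(R.inv().apply(np.r_[np.array(r[0])/1000,.09]-s['tool_pos'])*100).round(2))
save(im,'w2.png')
E
```

```text
3.7833 [ 0.48813787 -0.28437707  0.12198877] [[ 0.001  0.216  0.976]
 [-0.001  0.976 -0.216]
 [-1.    -0.     0.001]] 0.004820155910647252
((487.024169921875, -283.7154541015625), (19.477493286132812, 18.20810317993164), 76.40054321289062) [ 3.2   0.04 -0.13]
```

View pics/w2.png

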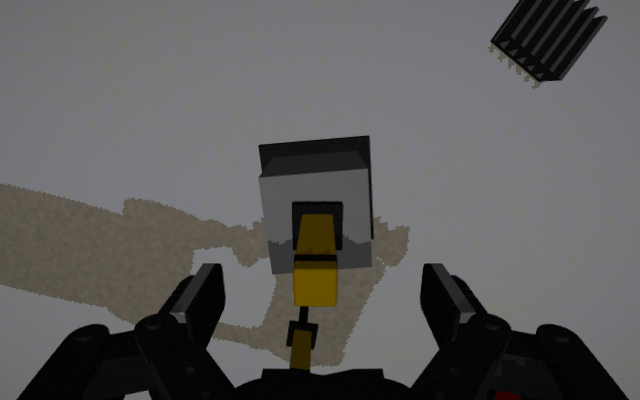

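The jaws are square on either side of the handle. I'll descend the last 29 mm and close.

>>> carry_out:
  offset:
    - [0.8, 0.04, -0.1]
    - [0.8, 0, 0]
    - [0.8, 0, 0]
    - [0.5, 0, 0]
    - [0, 0, 0]
  delta_rot:
    - [0, 0, 0]
    - [0, 0, 0]
    - [0, 0, 0]
    - [0, 0, 0]
    - [0, 0, 0]

```text
time: 4.25
tool_pos: [0.4854, -0.2825, 0.0898]
tcp_rot: [0.173, 1.568, -0.17]
wrist_force: [-0.0, 0.9, 0.1]
width: 0.999
```

>>> carry_out:
  offset:
    - [0, 0, 0]
    - [0, 0, 0]
    - [0, 0, 0]
    - [0, 0, 0]
    - [0, 0, 0]
  delta_rot:
    - [0, 0, 0]
    - [0, 0, 0]
    - [0, 0, 0]
    - [0, 0, 0]
    - [0, 0, 0]

```text
time: 4.67
tool_pos: [0.4872, -0.2836, 0.0927]
tcp_rot: [0.171, 1.563, -0.171]
wrist_force: [0.2, 0.5, -1.0]
width: 1.004
```

>>> carry_out:
  offset:
    - [0, 0, 0]
    - [0, 0, 0]
    - [0, 0, 0]
    - [0, 0, 0]
    - [0, 0, 0]
  delta_rot:
    - [0, 0, 0]
    - [0, 0, 0]
    - [0, 0, 0]
    - [0, 0, 0]
    - [0, 0, 0]
  fingers: -1
  newtons: 45

```text
time: 5.08
tool_pos: [0.4868, -0.2834, 0.0923]
tcp_rot: [0.171, 1.564, -0.171]
wrist_force: [-0.5, -0.2, 0.2]
width: 0.301
```

>>> carry_out:
  offset:
    - [0, 0, 0]
    - [0, 0, 0]
    - [0, 0, 0]
    - [0, 0, 0]
    - [0, 0, 0]
  delta_rot:
    - [0, 0, 0]
    - [0, 0, 0]
    - [0, 0, 0]
    - [0, 0, 0]
    - [0, 0, 0]

```text
time: 5.5
tool_pos: [0.4868, -0.2834, 0.0922]
tcp_rot: [0.171, 1.564, -0.171]
wrist_force: [-0.3, 0.0, -0.5]
width: 0.206
```

>>> carry_out:
  offset:
    - [0, 0, 0]
    - [0, 0, 0]
    - [0, 0, 0]
    - [0, 0, 0]
    - [0, 0, 0]
  delta_rot:
    - [0, 0, 0]
    - [0, 0, 0]
    - [0, 0, 0]
    - [0, 0, 0]
    - [0, 0, 0]

```text
time: 5.92
tool_pos: [0.4868, -0.2834, 0.0923]
tcp_rot: [0.171, 1.564, -0.171]
wrist_force: [-0.6, 0.1, 0.2]
width: 0.202
```

>>> carry_out:
  offset:
    - [-0.5, 0, 0]
    - [-1, 0, 0]
    - [-1.5, 0, 0]
    - [-1.5, 0, 0]
    - [-1.5, 0, 0]
  delta_rot:
    - [0, 0, 0]
    - [0, 0, 0]
    - [0, 0, 0]
    - [0, 0, 0]
    - [0, 0, 0]

```text
time: 6.33
tool_pos: [0.4871, -0.2835, 0.1538]
tcp_rot: [0.171, 1.563, -0.171]
wrist_force: [-1.2, -0.6, -1.1]
width: 0.205
```

>>> carry_out:
  offset:
    - [-1.0, 0, 0]
    - [-0.5, 0, 0]
    - [0, 0, 0]
    - [0, 0, 0]
    - [0, 0, 0]
  delta_rot:
    - [0, 0, 0]
    - [0, 0, 0]
    - [0, 0, 0]
    - [0, 0, 0]
    - [0, 0, 0]

```text
time: 6.75
tool_pos: [0.4863, -0.283, 0.1663]
tcp_rot: [0.172, 1.565, -0.171]
wrist_force: [0.2, -0.2, -0.8]
width: 0.203
```

```bash
python3 - <<'E'
from h import *
s=read_state(); R=Ro.from_rotvec(s['tcp_rot'])
im,dp,C=grab('wrist'); b,_,_=grab('scene')
o=np.zeros((400,640+160,3),np.uint8);o[:,:640]=im
save(np.clip(o[:,:640]*1.3,0,255).astype(np.uint8),'w3.png')
print(s['tool_pos'],R.as_matrix().round(3),s['width'],s['wrist_force'])
plan([(.49,-.14,.168,-13,7),(.50,-.025,.168,-13,8)])
E
```

```text
[ 0.48626968 -0.28303481  0.1663185 ] [[-0.001  0.216  0.976]
 [ 0.001  0.976 -0.216]
 [-1.     0.001 -0.002]] 0.20270112937994 [ 0.21829239 -0.23659007 -0.82030397]
[[-0.03, 2.01, -0.39], [-0.02, 2.0, -0.39], [-0.03, 2.01, -0.4], [-0.02, 2.0, -0.4], [-0.03, 2.0, -0.4]] [[0.1, -0.0, -0.0], [0.1, -0.0, -0.0], [0.1, -0.0, -0.0], [0.1, -0.0, -0.0], [0.0, -0.0, -0.0]]
[[-0.02, 2.01, -0.4], [-0.03, 2.0, -0.41], [0.0, 1.43, -0.2], [0.0, 1.43, -0.2], [0.0, 1.43, -0.2]] [[0.1, -0.1, -0.0], [0.0, -0.0, -0.0], [0.0, -0.0, -0.0], [0.0, -0.0, -0.0], [0.0, -0.0, -0.0]]
[[0.01, 1.42, -0.2], [-0.0, 1.43, -0.21], [-0.0, 1.43, -0.2], [-0.0, 1.43, -0.2], [0.0, 1.43, -0.2]] [[0.0, -0.0, -0.0], [0.0, -0.0, -0.0], [0.0, -0.0, -0.0], [0.0, -0.0, -0.0], [0.0, -0.0, -0.0]]
```

View pics/w3.png

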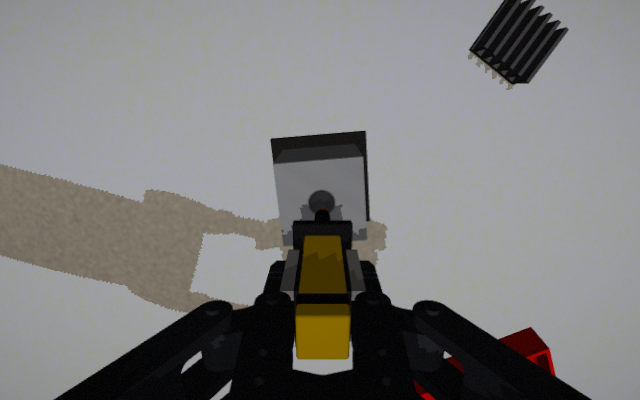

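The probe is out of the stand, gripped straight, with the tip visible over the hole. Next I'll carry it to hover near the yellow dot.

>>> carry_out:
  offset:
    - [0, 1.5, -0.3]
    - [0, 2.0, -0.4]
    - [0, 2.0, -0.4]
    - [0, 2.0, -0.4]
    - [0, 2.0, -0.4]
  delta_rot:
    - [0, 0, 0]
    - [0, 0, 0]
    - [0, 0, 0]
    - [0, 0, 0]
    - [0, 0, 0]

```text
time: 7.27
tool_pos: [0.4882, -0.1848, 0.1665]
tcp_rot: [0.172, 1.565, -0.171]
wrist_force: [0.6, 1.0, -0.8]
width: 0.204
```

>>> carry_out:
  offset:
    - [0, 2.0, -0.4]
    - [0, 2.0, -0.4]
    - [0, 2.0, -0.3]
    - [0, 2.0, -0.3]
    - [0, 2.0, -0.3]
  delta_rot:
    - [0, 0, 0]
    - [0, 0, 0]
    - [0, 0, 0]
    - [0, 0, 0]
    - [0, 0, 0]

```text
time: 7.68
tool_pos: [0.4931, -0.0834, 0.1667]
tcp_rot: [0.172, 1.565, -0.171]
wrist_force: [-0.1, -0.4, -1.8]
width: 0.206
```

>>> carry_out:
  offset:
    - [0, 2.0, -0.2]
    - [0, 1.5, -0.2]
    - [0, 1.0, 0]
    - [0, 0.5, 0]
    - [0, 0, 0]
  delta_rot:
    - [0, 0, 0]
    - [0, 0, 0]
    - [0, 0, 0]
    - [0, 0, 0]
    - [0, 0, 0]

```text
time: 8.1
tool_pos: [0.5007, -0.0346, 0.167]
tcp_rot: [0.17, 1.565, -0.17]
wrist_force: [-0.7, 0.3, -0.5]
width: 0.204
```

>>> carry_out:
  offset:
    - [0, 0, 0]
    - [0, 0, 0]
    - [0, 0, 0]
    - [0, 0, 0]
    - [0, 0, 0]
  delta_rot:
    - [0, 0, 0]
    - [0, 0, 0]
    - [0, 0, 0]
    - [0, 0, 0]
    - [0, 0, 0]

```text
time: 8.52
tool_pos: [0.5008, -0.0361, 0.1672]
tcp_rot: [0.172, 1.564, -0.172]
wrist_force: [-0.7, -0.1, -1.0]
width: 0.204
```

>>> carry_out:
  offset:
    - [0, 0, 0]
    - [0, 0, 0]
    - [0, 0, 0]
    - [0, 0, 0]
    - [0, 0, 0]
  delta_rot:
    - [0, 0, 0]
    - [0, 0, 0]
    - [0, 0, 0]
    - [0, 0, 0]
    - [0, 0, 0]

```text
time: 8.93
tool_pos: [0.5008, -0.0356, 0.1673]
tcp_rot: [0.171, 1.564, -0.171]
wrist_force: [-0.5, 0.0, -0.4]
width: 0.205
```

```bash
python3 - <<'E'
from h import *
s=read_state(); im,dp,C=grab('wrist'); np.save('s4.npy',s,allow_pickle=True)
save(np.clip(im*1.5,0,255).astype(np.uint8),'w4.png',1.25)
print(s['time'],s['tool_pos'],np.abs(s['joint_vel']).max(),s['width'])
E
```

```text
8.9333 [ 0.5008196  -0.03556776  0.16728778] 0.0020883959765548915 0.20485985056777103
```

View pics/w4.png

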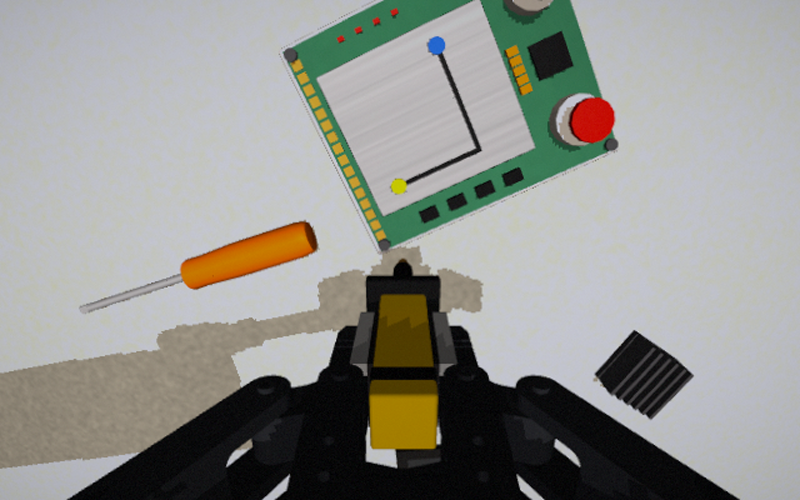

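The view shows the yellow dot at (399,187), the corner at (480,150), blue at (436,45), the red cap at (592,120), and the probe tip at about (403,266).

```bash
python3 - <<'E'
from h import *
s=np.load('s4.npy',allow_pickle=True).item(); C=cal('wrist',s); d=np.load('wrist.npz'); im=d['im'];dp=d['dp']
h=cv2.cvtColor(im,cv2.COLOR_RGB2HSV).astype(int); v,u=np.mgrid[:400,:640]
def cen(m):
  n,l,st,c=cv2.connectedComponentsWithStats(m.astype(np.uint8)); i=1+np.argmax(st[1:,4]); print(st[i],c[i].round(1)); return c[i]
S=(h[...,1]>140)&(h[...,2]>60)
Y=onplane([cen(S&(h[...,0]>22)&(h[...,0]<38)&(v<180)&(u>280))],.038,C)[0]
B=onplane([cen(S&(h[...,0]>95)&(h[...,0]<130)&(v<100))],.038,C)[0]
R=onplane([cen(S&((h[...,0]<6)|(h[...,0]>174))&(u>420)&(v<130))],.058,C)[0]
K=onplane([(383.5,119.5)],.038,C)[0]
print('Y',Y,'K',K,'B',B,'R',R,np.linalg.norm(Y-K),np.linalg.norm(K-B),(Y-K)@(B-K))
X=cloud(dp,C); print('cover z',np.median(X[70:110,300:350,2]),'cap z',np.median(X[90:102,465:480,2]),'cap c',)
k=(X[...,2]>.054)&(X[...,2]<.062)&(u>430)&(v<130); print(X[k].mean(0),cv2.minAreaRect((X[k][:,:2]*1000).astype(np.float32)))
print('tip', [onplane([(322.4,y)],.091,C)[0] for y in(208,212,216)], X[208:218,322].round(4).tolist())
E
```

```text
[313 143  12  12 119] [318.6 148.5]
[343  29  13  15 151] [349.   36.1]
[457  78  35  36 975] [473.9  95.6]
Y [ 0.50708139 -0.00210335  0.038     ] K [0.56130095 0.00920327 0.038     ] B [0.54691592 0.07401625 0.038     ] R [0.62483778 0.01465085 0.058     ] 0.05538592453430797 0.06639014660548721 4.7133866253865715e-05
cover z 0.03804261353229833 cap z 0.058173194699478015 cap c
[0.62426845 0.01466183 0.05791634] ((624.5595092773438, 14.409809112548828), (25.288799285888672, 25.016223907470703), 23.891576766967773)
tip [array([ 0.50311874, -0.03384162,  0.091     ]), array([ 0.50250222, -0.03663471,  0.091     ]), array([ 0.50188095, -0.03944932,  0.091     ])] [[0.503, -0.0333, 0.0924], [0.5033, -0.0319, 0.0988], [0.5033, -0.0319, 0.1007], [0.5034, -0.0315, 0.1038], [0.5034, -0.0315, 0.1057], [0.5033, -0.0318, 0.1068], [0.5034, -0.0315, 0.1093], [0.5033, -0.0317, 0.1108], [0.5033, -0.0317, 0.1124], [0.5033, -0.0319, 0.1137]]
```

```bash
python3 - <<'E'
from h import *
plan([(.5058,-.001,.15,-12.5,10),(.5058,-.001,.12,-12.5,10)])
E
```

```text
[[0.17, 0.35, -0.03], [0.18, 0.35, -0.02], [0.17, 0.34, -0.03], [0.17, 0.35, -0.03], [0.17, 0.35, -0.02]] [[0.0, 0.0, 0.0], [0.0, 0.0, 0.0], [0.0, 0.0, 0.0], [0.0, 0.0, 0.0], [0.0, 0.0, 0.0]]
[[0.18, 0.35, -0.03], [0.17, 0.35, -0.02], [0.17, 0.35, -0.03], [0.18, 0.34, -0.03], [0.17, 0.35, -0.02]] [[0.0, 0.0, 0.0], [0.0, 0.0, 0.0], [0.0, 0.0, 0.0], [0.0, 0.0, 0.0], [0.0, 0.0, 0.0]]
[[0.3, 0.0, -0.0], [0.3, 0.0, -0.0], [0.3, 0.0, -0.0], [0.3, 0.0, -0.0], [0.3, 0.0, -0.0]] [[0.0, 0.0, 0.0], [0.0, 0.0, 0.0], [0.0, 0.0, 0.0], [0.0, 0.0, 0.0], [0.0, 0.0, 0.0]]
[[0.3, 0.0, -0.0], [0.3, 0.0, -0.0], [0.3, 0.0, -0.0], [0.3, 0.0, -0.0], [0.3, 0.0, -0.0]] [[0.0, 0.0, 0.0], [0.0, 0.0, 0.0], [0.0, 0.0, 0.0], [0.0, 0.0, 0.0], [0.0, 0.0, 0.0]]
```

>>> carry_out:
  offset:
    - [0.15, 0.35, -0.02]
    - [0.2, 0.35, -0.03]
    - [0.2, 0.35, -0.03]
    - [0.15, 0.35, -0.03]
    - [0.15, 0.35, -0.02]
  delta_rot:
    - [0, 0, 0]
    - [0, 0, 0]
    - [0, 0, 0]
    - [0, 0, 0]
    - [0, 0, 0]

```text
time: 9.4
tool_pos: [0.5032, -0.0177, 0.1584]
tcp_rot: [0.171, 1.564, -0.171]
wrist_force: [-0.6, 0.7, -0.5]
width: 0.202
```

>>> carry_out:
  offset:
    - [0.2, 0.35, -0.03]
    - [0.15, 0.35, -0.02]
    - [0.2, 0.35, -0.03]
    - [0.15, 0.34, -0.03]
    - [0.2, 0.34, -0.02]
  delta_rot:
    - [0, 0, 0]
    - [0, 0, 0]
    - [0, 0, 0]
    - [0, 0, 0]
    - [0, 0, 0]

```text
time: 9.82
tool_pos: [0.5059, -0.0007, 0.1496]
tcp_rot: [0.171, 1.564, -0.171]
wrist_force: [-0.4, 0.3, -0.3]
width: 0.204
```

>>> carry_out:
  offset:
    - [0.3, 0, 0]
    - [0.3, 0, 0]
    - [0.3, 0, 0]
    - [0.3, 0, 0]
    - [0.3, 0, 0]
  delta_rot:
    - [0, 0, 0]
    - [0, 0, 0]
    - [0, 0, 0]
    - [0, 0, 0]
    - [0, 0, 0]

```text
time: 10.23
tool_pos: [0.5057, -0.0012, 0.1344]
tcp_rot: [0.171, 1.564, -0.171]
wrist_force: [-0.8, 0.2, -0.8]
width: 0.204
```

>>> carry_out:
  offset:
    - [0.3, 0, 0]
    - [0.3, 0, 0]
    - [0.3, 0, 0]
    - [0.3, 0, 0]
    - [0.3, 0, 0]
  delta_rot:
    - [0, 0, 0]
    - [0, 0, 0]
    - [0, 0, 0]
    - [0, 0, 0]
    - [0, 0, 0]

```text
time: 10.65
tool_pos: [0.5059, -0.0011, 0.1196]
tcp_rot: [0.171, 1.564, -0.171]
wrist_force: [-1.6, -0.3, 11.3]
width: 0.203
```

>>> carry_out:
  offset:
    - [0, 0, 0]
    - [0, 0, 0]
    - [0, 0, 0]
    - [0, 0, 0]
    - [0, 0, 0]
  delta_rot:
    - [0, 0, 0]
    - [0, 0, 0]
    - [0, 0, 0]
    - [0, 0, 0]
    - [0, 0, 0]

```text
time: 11.07
tool_pos: [0.5059, -0.001, 0.1199]
tcp_rot: [0.171, 1.564, -0.171]
wrist_force: [0.1, -0.3, 0.8]
width: 0.207
```

```bash
python3 - <<'E'
from h import *
s=read_state(); im,dp,C=grab('wrist')
save(np.clip(im[100:300,160:480]*1.5,0,255).astype(np.uint8),'w5.png',2)
print(s['time'],s['tool_pos'],Ro.from_rotvec(s['tcp_rot']).as_matrix().round(3),np.abs(s['joint_vel']).max(),s['wrist_force'])
E
```

```text
11.0667 [ 0.50587262 -0.00103187  0.11988964] [[ 0.     0.216  0.976]
 [-0.     0.976 -0.216]
 [-1.    -0.     0.   ]] 0.0017730996545100809 [ 0.08772703 -0.29540481  0.77702062]
```

View pics/w5.png

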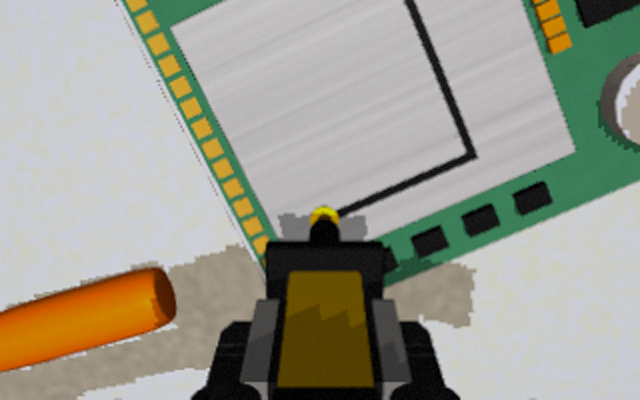

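The tip sits on the yellow dot at crop (323,215). The force reading shows it touched the cover about 5 mm earlier than I had computed, so the probe hangs lower in the grip than assumed. I'll raise 1.5 mm and trace just above the seam.

>>> carry_out:
  offset:
    - [-0.1, 0, 0]
    - [-0.05, 0, 0]
    - [0, 0, 0]
    - [0, 0, 0]
    - [0, 0, 0]
  delta_rot:
    - [0, 0, 0]
    - [0, 0, 0]
    - [0, 0, 0]
    - [0, 0, 0]
    - [0, 0, 0]

```text
time: 11.53
tool_pos: [0.5057, -0.001, 0.1212]
tcp_rot: [0.171, 1.564, -0.171]
wrist_force: [-1.0, 1.2, -0.2]
width: 0.202
```

```bash
python3 - <<'E'
from h import *
s=read_state(); im,dp,C=grab('wrist'); print(s['tool_pos'],s['wrist_force'],read_state()['wrist_force'])
X=cloud(dp,C); R=Ro.from_rotvec(s['tcp_rot']);L=R.inv().apply((X-s['tool_pos']).reshape(-1,3)).reshape(X.shape)
# tip front surface in tool frame, column of the tip
c=int(round(323/2+160))
for v in range(196,226,2): print(v,X[v,c].round(4),L[v,c].round(4),im[v,c])
plan([(.5600,.0103,.1215,-12.6,25),(.5456,.0751,.1215,-12.6,30)])
E
```

```text
[ 0.50572053 -0.00101917  0.12118968] [-0.95084347  1.21522514 -0.23218189] [-0.23621102 -0.56038757 -1.47377078]
196 [0.5092 0.0072 0.0388] [0.0823 0.0088 0.0016] [120 118 119]
198 [0.5088 0.0056 0.0379] [0.0832 0.0071 0.0016] [123 122 122]
200 [0.5084 0.004  0.0373] [0.0838 0.0055 0.0016] [126 124 124]
202 [0.5082 0.0028 0.0381] [0.083  0.0043 0.0016] [122 120  95]
204 [0.5079 0.0015 0.0384] [0.0828 0.0029 0.0016] [136 138   0]
206 [0.5077 0.0006 0.04  ] [0.0811 0.002  0.0016] [116 115   0]
208 [0.5079 0.0016 0.0474] [0.0738 0.003  0.0016] [41 28  5]
210 [0.5082 0.003  0.0555] [0.0657 0.0044 0.0016] [3 2 3]
212 [0.5241 0.0738 0.2639] [-0.1427  0.077   0.0017] [2 0 2]
214 [0.5083 0.0033 0.0639] [0.0573 0.0047 0.0016] [3 4 4]
216 [0.5082 0.0029 0.0665] [0.0547 0.0044 0.0016] [7 7 5]
218 [0.5083 0.003  0.0701] [0.0511 0.0044 0.0016] [0 0 0]
220 [0.5082 0.0027 0.0728] [0.0484 0.0042 0.0016] [3 2 1]
222 [0.5104 0.0126 0.1024] [0.0188 0.0144 0.0016] [3 4 3]
224 [0.5104 0.0123 0.1043] [0.0169 0.0141 0.0016] [9 9 6]
[[-0.0, 0.09, 0.2], [-0.0, 0.09, 0.2], [-0.0, 0.09, 0.21], [-0.0, 0.09, 0.
[... 1266 characters left out ...]
.0, 0.2, -0.09], [0.0, 0.2, -0.09], [0.0, 0.2, -0.1]] [[0.0, -0.0, 0.0], [0.0, -0.0, 0.0], [0.0, -0.0, 0.0], [0.0, -0.0, 0.0], [0.0, -0.0, 0.0]]
[[0.0, 0.2, -0.09], [0.0, 0.2, -0.1], [0.0, 0.21, -0.09], [0.0, 0.2, -0.09], [0.0, 0.2, -0.1]] [[0.0, -0.0, 0.0], [0.0, -0.0, 0.0], [0.0, -0.0, 0.0], [0.0, -0.0, 0.0], [0.0, -0.0, 0.0]]
[[0.0, 0.2, -0.09], [0.0, 0.2, -0.1], [0.0, 0.2, -0.09], [0.0, 0.2, -0.09], [0.0, 0.2, -0.1]] [[0.0, -0.0, 0.0], [0.0, -0.0, 0.0], [0.0, -0.0, 0.0], [0.0, -0.0, 0.0], [0.0, -0.0, 0.0]]
[[0.0, 0.2, -0.09], [0.0, 0.2, -0.1], [0.0, 0.2, -0.09], [0.0, 0.2, -0.09], [0.0, 0.2, -0.1]] [[0.0, -0.0, 0.0], [0.0, -0.0, 0.0], [0.0, -0.0, 0.0], [0.0, -0.0, 0.0], [0.0, -0.0, 0.0]]
```

>>> carry_out:
  offset:
    - [0, 0.09, 0.2]
    - [0, 0.09, 0.2]
    - [0, 0.09, 0.21]
    - [0, 0.09, 0.2]
    - [0, 0.1, 0.2]
  delta_rot:
    - [0, 0, 0]
    - [0, 0, 0]
    - [0, 0, 0]
    - [0, 0, 0]
    - [0, 0, 0]

```text
time: 12.0
tool_pos: [0.517, 0.0013, 0.1213]
tcp_rot: [0.171, 1.564, -0.171]
wrist_force: [0.2, -0.4, -1.1]
width: 0.204
```

>>> carry_out:
  offset:
    - [0, 0.09, 0.2]
    - [0, 0.09, 0.2]
    - [0, 0.09, 0.21]
    - [0, 0.09, 0.2]
    - [0, 0.09, 0.2]
  delta_rot:
    - [0, 0, 0]
    - [0, 0, 0]
    - [0, 0, 0]
    - [0, 0, 0]
    - [0, 0, 0]

```text
time: 12.42
tool_pos: [0.5277, 0.0035, 0.1213]
tcp_rot: [0.171, 1.564, -0.171]
wrist_force: [-0.3, -0.2, -1.1]
width: 0.204
```

>>> carry_out:
  offset:
    - [0, 0.09, 0.2]
    - [0, 0.09, 0.2]
    - [0, 0.09, 0.21]
    - [0, 0.1, 0.2]
    - [0, 0.09, 0.2]
  delta_rot:
    - [0, 0, 0]
    - [0, 0, 0]
    - [0, 0, 0]
    - [0, 0, 0]
    - [0, 0, 0]

```text
time: 12.83
tool_pos: [0.5386, 0.0059, 0.1213]
tcp_rot: [0.171, 1.564, -0.171]
wrist_force: [0.1, 0.4, -0.4]
width: 0.202
```

>>> carry_out:
  offset:
    - [0, 0.09, 0.2]
    - [0, 0.09, 0.2]
    - [0, 0.09, 0.21]
    - [0, 0.09, 0.2]
    - [0, 0.09, 0.2]
  delta_rot:
    - [0, 0, 0]
    - [0, 0, 0]
    - [0, 0, 0]
    - [0, 0, 0]
    - [0, 0, 0]

```text
time: 13.25
tool_pos: [0.5494, 0.008, 0.1213]
tcp_rot: [0.171, 1.564, -0.171]
wrist_force: [-0.3, 0.5, -0.5]
width: 0.203
```

>>> carry_out:
  offset:
    - [0, 0.09, 0.2]
    - [0, 0.09, 0.2]
    - [0, 0.1, 0.21]
    - [0, 0.09, 0.2]
    - [0, 0.09, 0.2]
  delta_rot:
    - [0, 0, 0]
    - [0, 0, 0]
    - [0, 0, 0]
    - [0, 0, 0]
    - [0, 0, 0]

```text
time: 13.67
tool_pos: [0.5603, 0.0103, 0.1213]
tcp_rot: [0.171, 1.564, -0.171]
wrist_force: [-0.8, -0.1, -0.9]
width: 0.203
```

```bash
python3 - <<'E'
from h import *
s=read_state(); im,dp,C=grab('wrist')
save(np.clip(im[60:300,160:480]*1.5,0,255).astype(np.uint8),'w6.png',2)
print(s['time'],s['tool_pos'],s['wrist_force'],s['width'])
E
```

```text
13.6667 [0.56028053 0.01033485 0.12126671] [-0.79301018 -0.07014097 -0.89563343] 0.2029835272901322
```

View pics/w6.png

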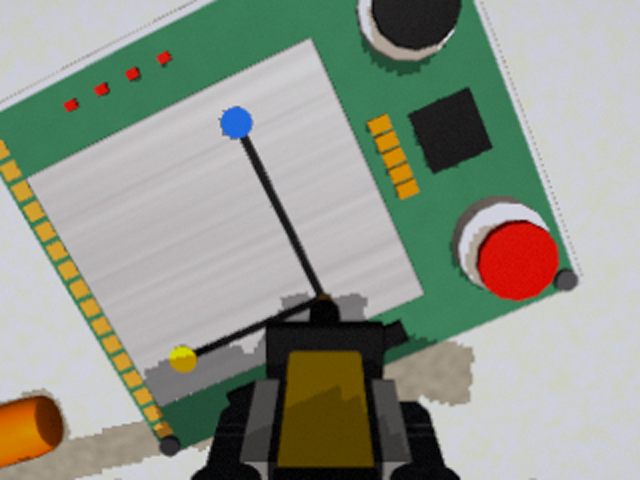

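The tip is on the seam's corner at (323,298), and the second leg runs to blue at (236,123). I'm continuing.

>>> carry_out:
  offset:
    - [0, 0.2, -0.09]
    - [0, 0.2, -0.1]
    - [0, 0.2, -0.09]
    - [0, 0.2, -0.1]
    - [0, 0.2, -0.09]
  delta_rot:
    - [0, 0, 0]
    - [0, 0, 0]
    - [0, 0, 0]
    - [0, 0, 0]
    - [0, 0, 0]

```text
time: 14.13
tool_pos: [0.5574, 0.0214, 0.1213]
tcp_rot: [0.171, 1.564, -0.171]
wrist_force: [-0.9, 0.0, -0.9]
width: 0.2
```

>>> carry_out:
  offset:
    - [0, 0.2, -0.09]
    - [0, 0.2, -0.1]
    - [0, 0.2, -0.09]
    - [0, 0.2, -0.1]
    - [0, 0.2, -0.09]
  delta_rot:
    - [0, 0, 0]
    - [0, 0, 0]
    - [0, 0, 0]
    - [0, 0, 0]
    - [0, 0, 0]

```text
time: 14.55
tool_pos: [0.5551, 0.0321, 0.1213]
tcp_rot: [0.171, 1.564, -0.171]
wrist_force: [0.5, 0.4, -0.5]
width: 0.203
```

>>> carry_out:
  offset:
    - [0, 0.2, -0.09]
    - [0, 0.2, -0.1]
    - [0, 0.2, -0.09]
    - [0, 0.2, -0.09]
    - [0, 0.2, -0.1]
  delta_rot:
    - [0, 0, 0]
    - [0, 0, 0]
    - [0, 0, 0]
    - [0, 0, 0]
    - [0, 0, 0]

```text
time: 14.97
tool_pos: [0.5527, 0.0429, 0.1213]
tcp_rot: [0.171, 1.564, -0.171]
wrist_force: [1.0, 0.5, -0.9]
width: 0.209
```

>>> carry_out:
  offset:
    - [0, 0.2, -0.09]
    - [0, 0.2, -0.1]
    - [0, 0.21, -0.09]
    - [0, 0.2, -0.09]
    - [0, 0.2, -0.1]
  delta_rot:
    - [0, 0, 0]
    - [0, 0, 0]
    - [0, 0, 0]
    - [0, 0, 0]
    - [0, 0, 0]

```text
time: 15.38
tool_pos: [0.5503, 0.0537, 0.1213]
tcp_rot: [0.171, 1.564, -0.171]
wrist_force: [0.3, -0.2, -1.4]
width: 0.203
```

>>> carry_out:
  offset:
    - [0, 0.2, -0.09]
    - [0, 0.2, -0.1]
    - [0, 0.2, -0.09]
    - [0, 0.2, -0.09]
    - [0, 0.2, -0.1]
  delta_rot:
    - [0, 0, 0]
    - [0, 0, 0]
    - [0, 0, 0]
    - [0, 0, 0]
    - [0, 0, 0]

```text
time: 15.8
tool_pos: [0.5479, 0.0645, 0.1213]
tcp_rot: [0.171, 1.564, -0.171]
wrist_force: [0.1, -1.3, -0.5]
width: 0.203
```

>>> carry_out:
  offset:
    - [0, 0.2, -0.09]
    - [0, 0.2, -0.1]
    - [0, 0.2, -0.09]
    - [0, 0.2, -0.09]
    - [0, 0.2, -0.1]
  delta_rot:
    - [0, 0, 0]
    - [0, 0, 0]
    - [0, 0, 0]
    - [0, 0, 0]
    - [0, 0, 0]

```text
time: 16.22
tool_pos: [0.5455, 0.0753, 0.1213]
tcp_rot: [0.171, 1.564, -0.171]
wrist_force: [-0.2, 0.5, -0.7]
width: 0.205
```

>>> carry_out:
  offset:
    - [0, 0, 0]
    - [0, 0, 0]
    - [0, 0, 0]
    - [0, 0, 0]
    - [0, 0, 0]
  delta_rot:
    - [0, 0, 0]
    - [0, 0, 0]
    - [0, 0, 0]
    - [0, 0, 0]
    - [0, 0, 0]

```text
time: 16.63
tool_pos: [0.5456, 0.075, 0.1213]
tcp_rot: [0.171, 1.564, -0.171]
wrist_force: [0.2, 0.1, -0.4]
width: 0.201
```

```bash
python3 - <<'E'
from h import *
s=read_state(); im,dp,C=grab('wrist')
save(np.clip(im[60:300,160:480]*1.5,0,255).astype(np.uint8),'w7.png',2)
print(s['time'],s['tool_pos'],s['wrist_force'],s['width'])
plan([(.5456,.0755,.17,-12.6,10),(.6233,.0156,.17,-12.6,15),(.6233,.0156,.147,-12.6,10)])
E
```

```text
16.6333 [0.54556237 0.07498418 0.12130907] [ 0.2279488   0.07561743 -0.37969524] 0.2013170929748595
[[-0.49, 0.01, -0.0], [-0.48, 0.0, -0.0], [-0.49, 0.01, -0.0], [-0.49, 0.0, -0.0], [-0.49, 0.01, -0.0]] [[0.0, 0.0, 0.0], [0.0, 0.0, 0.0], [0.0, 0.0, 0.0], [0.0, 0.0, 0.0], [0.0, 0.0, 0.0]]
[[-0.48, 0.0, -0.0], [-0.49, 0.01, -0.0], [-0.49, 0.0, -0.0], [-0.48, 0.01, -0.01], [-0.49, 0.01, 0.0]] [[0.0, 0.0, 0.0], [0.0, 0.0, 0.0], [0.0, 0.0, 0.0], [0.0, 0.0, 0.0], [0.1, 0.0, 0.0]]
[[-0.0, -0.28, 0.59], [-0.0, -0.27, 0.6], [-0.0, -0.28, 0.59], [-0.0, -0.28, 0.59], [-0.0, -0.27, 0.59]] [[-0.0, 0.0, 0.0], [-0.0, 0.0, 0.0], [-0.0, 0.0, 0.0], [-0.0, 0.0, 0.0], [-0.0, 0.0, 0.0]]
[[-0.0, -0.28, 0.6], [-0.0, -0.28, 0.59], [-0.0, -0.28, 0.59], [-0.0, -0.27, 0.6], [-0.0, -0.28, 0.59]] [[-0.0, 0.0, 0.0], [-0.0, 0.0, 0.0], [-0.0, 0.0, 0.0], [-0.0, 0.0, 0.0], [-0.0, 0.0, 0.0]]
[[-0.0, -0.28, 0.59], [-0.0, -0.27, 0.6], [-0.0, -0.28, 0.59], [-0.0, -0.28, 0.59], [-0.0, -0.27, 0.59]] [[-0.0, 0.0, 0.0], [-0.0, 0.0, 0.0], [-0.0, 0.0, 0.0], [-0.0, 0.0, 0.0], [-0.0, 0.0, 0.0]]
[[0.23, -0.0, 0.0], [0.23, -0.0, 0.0], [0.23, -0.0, 0.0], [0.23, -0.0, 0.0], [0.23, -0.0, 0.0]] [[-0.0, 0.0, 0.0], [-0.0, 0.0, 0.0], [-0.0, 0.0, 0.0], [-0.0, 0.0, 0.0], [-0.0, 0.0, 0.0]]
[[0.23, -0.0, 0.0], [0.23, -0.0, 0.0], [0.23, -0.0, 0.0], [0.23, -0.0, 0.0], [0.23, -0.0, 0.0]] [[-0.0, 0.0, 0.0], [-0.0, 0.0, 0.0], [-0.0, 0.0, 0.0], [-0.0, 0.0, 0.0], [-0.0, 0.0, 0.0]]
```

View pics/w7.png

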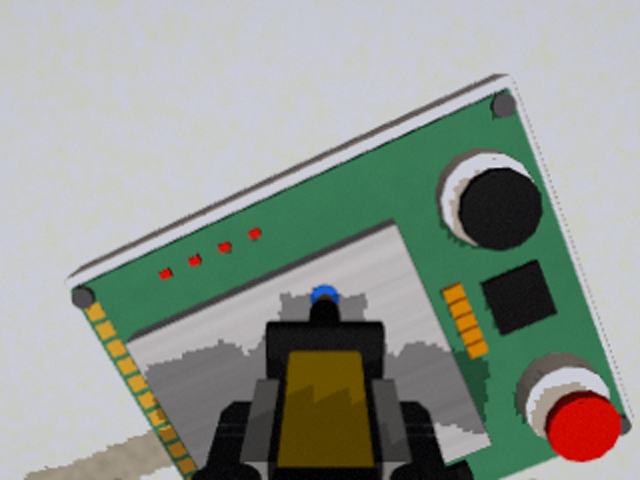

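The tip is on the blue dot at (324,295), so the trace is complete. I'll raise, firm up the grip for pressing, and move over the red post.

>>> carry_out:
  offset:
    - [-0.4, 0, 0]
    - [-0.5, 0, 0]
    - [-0.5, 0, 0]
    - [-0.5, 0, 0]
    - [-0.5, 0, 0]
  delta_rot:
    - [0, 0, 0]
    - [0, 0, 0]
    - [0, 0, 0]
    - [0, 0, 0]
    - [0, 0, 0]
  newtons: 90

```text
time: 17.1
tool_pos: [0.5458, 0.0751, 0.1462]
tcp_rot: [0.171, 1.563, -0.171]
wrist_force: [-0.8, 0.2, -1.2]
width: 0.203
```

>>> carry_out:
  offset:
    - [-0.5, 0, 0]
    - [-0.5, 0, 0]
    - [-0.5, 0, 0]
    - [-0.5, 0, 0]
    - [-0.4, 0, 0]
  delta_rot:
    - [0, 0, 0]
    - [0, 0, 0]
    - [0, 0, 0]
    - [0, 0, 0]
    - [0, 0, 0]

```text
time: 17.52
tool_pos: [0.5457, 0.0751, 0.17]
tcp_rot: [0.171, 1.564, -0.171]
wrist_force: [0.1, -0.7, -0.7]
width: 0.195
```

>>> carry_out:
  offset:
    - [0, -0.28, 0.59]
    - [0, -0.27, 0.6]
    - [0, -0.28, 0.59]
    - [0, -0.28, 0.59]
    - [0, -0.27, 0.59]
  delta_rot:
    - [0, 0, 0]
    - [0, 0, 0]
    - [0, 0, 0]
    - [0, 0, 0]
    - [0, 0, 0]

```text
time: 17.93
tool_pos: [0.5719, 0.0545, 0.1688]
tcp_rot: [0.171, 1.565, -0.172]
wrist_force: [-0.7, 0.4, -1.1]
width: 0.2
```

>>> carry_out:
  offset:
    - [0, -0.28, 0.6]
    - [0, -0.28, 0.59]
    - [0, -0.28, 0.59]
    - [0, -0.27, 0.6]
    - [0, -0.28, 0.59]
  delta_rot:
    - [0, 0, 0]
    - [0, 0, 0]
    - [0, 0, 0]
    - [0, 0, 0]
    - [0, 0, 0]

```text
time: 18.35
tool_pos: [0.598, 0.0348, 0.1692]
tcp_rot: [0.171, 1.564, -0.171]
wrist_force: [0.4, -0.0, -0.6]
width: 0.2
```

>>> carry_out:
  offset:
    - [0, -0.28, 0.59]
    - [0, -0.27, 0.6]
    - [0, -0.28, 0.59]
    - [0, -0.28, 0.59]
    - [0, -0.27, 0.59]
  delta_rot:
    - [0, 0, 0]
    - [0, 0, 0]
    - [0, 0, 0]
    - [0, 0, 0]
    - [0, 0, 0]

```text
time: 18.77
tool_pos: [0.6239, 0.0149, 0.1693]
tcp_rot: [0.171, 1.564, -0.171]
wrist_force: [-0.4, -0.1, -0.6]
width: 0.198
```

>>> carry_out:
  offset:
    - [0.3, 0, 0]
    - [0.4, 0, 0]
    - [0.4, 0, 0]
    - [0.4, 0, 0]
    - [0.3, 0, 0]
  delta_rot:
    - [0, 0, 0]
    - [0, 0, 0]
    - [0, 0, 0]
    - [0, 0, 0]
    - [0, 0, 0]

```text
time: 19.18
tool_pos: [0.6226, 0.0156, 0.1503]
tcp_rot: [0.171, 1.565, -0.171]
wrist_force: [-0.5, 0.4, -1.6]
width: 0.196
```

>>> carry_out:
  offset:
    - [0.1, 0, 0]
    - [0, 0, 0]
    - [0, 0, 0]
    - [0, 0, 0]
    - [0, 0, 0]
  delta_rot:
    - [0, 0, 0]
    - [0, 0, 0]
    - [0, 0, 0]
    - [0, 0, 0]
    - [0, 0, 0]

```text
time: 19.6
tool_pos: [0.6236, 0.0154, 0.1506]
tcp_rot: [0.171, 1.563, -0.171]
wrist_force: [-0.4, 0.5, -0.4]
width: 0.199
```

```bash
python3 - <<'E'
from h import *
s=read_state(); im,dp,C=grab('wrist')
save(np.clip(im[100:300,220:420]*1.5,0,255).astype(np.uint8),'w8.png',3)
print(s['time'],s['tool_pos'],s['wrist_force'],s['width'],np.abs(s['joint_vel']).max())
X=cloud(dp,C); h=cv2.cvtColor(im,cv2.COLOR_RGB2HSV).astype(int); v,u=np.mgrid[:400,:640]
m=(h[...,1]>150)&(h[...,2]>70)&((h[...,0]<6)|(h[...,0]>174))&(X[...,2]>.053)&(X[...,2]<.063); c=(X[m][:,:2]*1000).astype(np.float32); print(len(c),cv2.minEnclosingCircle(c),X[m][:,2].mean())
t=(v<230)&(u>300)&(u<345)&(X[...,2]>.064)&(X[...,2]<.09)&(np.hypot(X[...,0]-.624,X[...,1]-.015)<.02); print(t.sum(),X[t].mean(0),X[t].min(0))
E
```

```text
19.6 [0.62355828 0.01536101 0.150644  ] [-0.42866985  0.52463927 -0.35922006] 0.19906127887324734 0.00130320230275036
744 ((625.4756469726562, 14.506708145141602), 12.608770370483398) 0.058144540023814355
70 [0.62582195 0.01813277 0.0842901 ] [0.62103914 0.01545328 0.06996097]
```

View pics/w8.png

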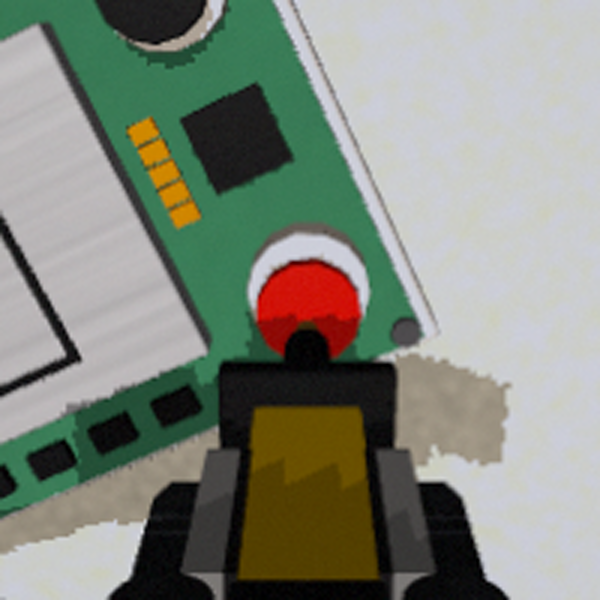

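The tip is centred over the red cap, within about 1 mm. I'll descend gently to find contact.

>>> carry_out:
  offset:
    - [0.15, 0, 0]
    - [0.2, 0, 0]
    - [0.2, 0, 0]
    - [0.15, 0, 0]
    - [0.1, 0, 0]
  delta_rot:
    - [0, 0, 0]
    - [0, 0, 0]
    - [0, 0, 0]
    - [0, 0, 0]
    - [0, 0, 0]

```text
time: 20.07
tool_pos: [0.6231, 0.0153, 0.1418]
tcp_rot: [0.171, 1.565, -0.171]
wrist_force: [-0.3, 0.1, 0.2]
width: 0.198
```

>>> carry_out:
  offset:
    - [0.05, 0, 0]
    - [0.05, 0, 0]
    - [0, 0, 0]
    - [0, 0, 0]
    - [0, 0, 0]
  delta_rot:
    - [0, 0, 0]
    - [0, 0, 0]
    - [0, 0, 0]
    - [0, 0, 0]
    - [0, 0, 0]

```text
time: 20.48
tool_pos: [0.6234, 0.0153, 0.1414]
tcp_rot: [0.171, 1.564, -0.171]
wrist_force: [0.1, 1.3, -0.2]
width: 0.198
```

>>> carry_out:
  offset:
    - [0.05, 0, 0]
    - [0.05, 0, 0]
    - [0, 0, 0]
    - [0, 0, 0]
    - [0, 0, 0]
  delta_rot:
    - [0, 0, 0]
    - [0, 0, 0]
    - [0, 0, 0]
    - [0, 0, 0]
    - [0, 0, 0]

```text
time: 20.9
tool_pos: [0.6233, 0.0153, 0.1403]
tcp_rot: [0.171, 1.564, -0.171]
wrist_force: [0.3, -0.2, -1.6]
width: 0.199
```

>>> carry_out:
  offset:
    - [0.05, 0, 0]
    - [0.05, 0, 0]
    - [0, 0, 0]
    - [0, 0, 0]
    - [0, 0, 0]
  delta_rot:
    - [0, 0, 0]
    - [0, 0, 0]
    - [0, 0, 0]
    - [0, 0, 0]
    - [0, 0, 0]

```text
time: 21.32
tool_pos: [0.6234, 0.0153, 0.1395]
tcp_rot: [0.171, 1.564, -0.171]
wrist_force: [-0.0, -0.6, 1.4]
width: 0.199
```

>>> carry_out:
  offset:
    - [0.05, 0, 0]
    - [0.05, 0, 0]
    - [0, 0, 0]
    - [0, 0, 0]
    - [0, 0, 0]
  delta_rot:
    - [0, 0, 0]
    - [0, 0, 0]
    - [0, 0, 0]
    - [0, 0, 0]
    - [0, 0, 0]

```text
time: 21.73
tool_pos: [0.6234, 0.0153, 0.1383]
tcp_rot: [0.171, 1.564, -0.171]
wrist_force: [-1.4, 0.0, 1.8]
width: 0.197
```

Contact came at TCP z ≈ 0.1396. The target is 8 mm below that, z ≈ 0.1316, where the reading should be about 5.2 N.

>>> carry_out:
  offset:
    - [0.05, 0, 0]
    - [0.1, 0, 0]
    - [0.1, 0, 0]
    - [0.05, 0, 0]
    - [0, 0, 0]
  delta_rot:
    - [0, 0, 0]
    - [0, 0, 0]
    - [0, 0, 0]
    - [0, 0, 0]
    - [0, 0, 0]

```text
time: 22.15
tool_pos: [0.6234, 0.0153, 0.1353]
tcp_rot: [0.171, 1.564, -0.171]
wrist_force: [0.4, 0.4, 3.9]
width: 0.198
```

>>> carry_out:
  offset:
    - [0.05, 0, 0]
    - [0.1, 0, 0]
    - [0.05, 0, 0]
    - [0, 0, 0]
    - [0, 0, 0]
  delta_rot:
    - [0, 0, 0]
    - [0, 0, 0]
    - [0, 0, 0]
    - [0, 0, 0]
    - [0, 0, 0]

```text
time: 22.57
tool_pos: [0.6234, 0.0153, 0.1334]
tcp_rot: [0.171, 1.564, -0.171]
wrist_force: [-0.4, 0.7, 5.1]
width: 0.198
```

```bash
python3 - <<'E'
from h import *
F=[]
for i in range(6):
  s=read_state(); F.append(s['wrist_force'][2]); im,dp,C=grab('wrist')
print(s['tool_pos'],np.mean(F),np.std(F))
X=cloud(dp,C);h=cv2.cvtColor(im,cv2.COLOR_RGB2HSV)
m=(h[...,1]>150)&(h[...,2]>70)&((h[...,0]<6)|(h[...,0]>174))&(X[...,2]>.04)&(X[...,2]<.063)&(np.hypot(X[...,0]-.625,X[...,1]-.0145)<.02);print(m.sum(),np.median(X[m][:,2]))
E
```

```text
[0.62346782 0.01531643 0.1334037 ] 4.528652595295031 0.5146060155529092
704 0.05191472149148307
```

Depth, travel and force agree on about 6.2–6.6 mm. I'll push 1.6 mm further.

>>> carry_out:
  offset:
    - [0.05, 0, 0]
    - [0.06, 0, 0]
    - [0.05, 0, 0]
    - [0, 0, 0]
    - [0, 0, 0]
  delta_rot:
    - [0, 0, 0]
    - [0, 0, 0]
    - [0, 0, 0]
    - [0, 0, 0]
    - [0, 0, 0]

```text
time: 23.28
tool_pos: [0.6235, 0.0153, 0.1318]
tcp_rot: [0.171, 1.564, -0.171]
wrist_force: [-1.0, 0.8, 5.2]
width: 0.205
```

>>> carry_out:
  offset:
    - [0, 0, 0]
    - [0, 0, 0]
    - [0, 0, 0]
    - [0, 0, 0]
    - [0, 0, 0]
  delta_rot:
    - [0, 0, 0]
    - [0, 0, 0]
    - [0, 0, 0]
    - [0, 0, 0]
    - [0, 0, 0]

```text
time: 23.7
tool_pos: [0.6234, 0.0154, 0.1317]
tcp_rot: [0.171, 1.564, -0.171]
wrist_force: [-0.3, 0.4, 5.2]
width: 0.198
```

>>> carry_out:
  offset:
    - [0, 0, 0]
    - [0, 0, 0]
    - [0, 0, 0]
    - [0, 0, 0]
    - [0, 0, 0]
  delta_rot:
    - [0, 0, 0]
    - [0, 0, 0]
    - [0, 0, 0]
    - [0, 0, 0]
    - [0, 0, 0]

```text
time: 24.12
tool_pos: [0.6234, 0.0153, 0.1317]
tcp_rot: [0.171, 1.564, -0.171]
wrist_force: [-0.6, -0.1, 5.2]
width: 0.198
```

```bash
python3 - <<'E'
from h import *
F=[];Z=[]
for i in range(8):
  s=read_state(); F.append(s['wrist_force'][2]); im,dp,C=grab('wrist')
  X=cloud(dp,C);h=cv2.cvtColor(im,cv2.COLOR_RGB2HSV)
  m=(h[...,1]>150)&(h[...,2]>70)&((h[...,0]<6)|(h[...,0]>174))&(X[...,2]>.04)&(X[...,2]<.063)&(np.hypot(X[...,0]-.625,X[...,1]-.0145)<.02);Z.append(np.median(X[m][:,2]))
print(s['time'],s['tool_pos'],np.mean(F),np.std(F),np.round(Z,4),np.abs(s['joint_vel']).max())
save(np.clip(im[100:300,220:420]*1.5,0,255).astype(np.uint8),'w9.png',3)
E
```

```text
24.4667 [0.62338811 0.01531656 0.13169468] 5.06809381463463 0.47750272031244667 [0.0502 0.0503 0.0502 0.0502 0.0502 0.0502 0.0502 0.0503] 0.0023790247562635643
```

View pics/w9.png

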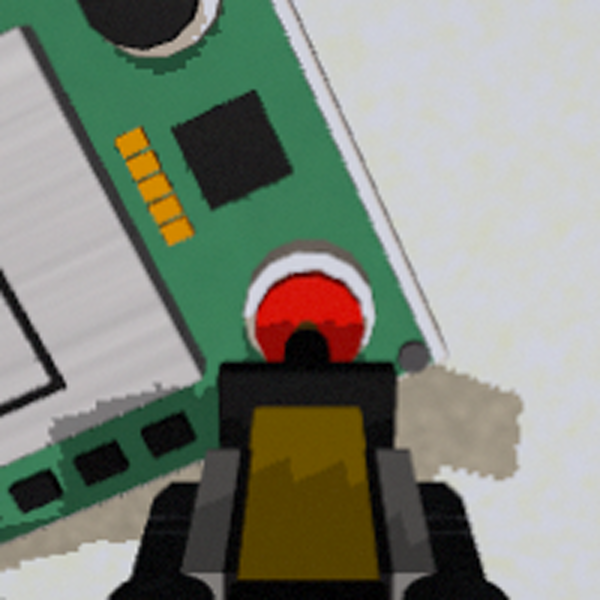

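The tip is on the red cap near (308,340). The cap is steady at 50.2 mm, which is about 7.8 mm pressed, and the probe is upright. Handing in.

```bash
python3 -c "
from workcell import *
print(finish_job())"
```

```text
the job is handed in; nothing more can be done
None
```

I lifted the probe from its stand and traced the seam from the yellow dot round the corner to the blue dot. I then pressed the red post and handed the job in at about 24.5 s, still gripping the probe. `finish_job()` reports no verdict.

- **Trace:** The tip ran at about 2.6 cm/s, an estimated 1–2 mm above the cover. Close views showed it on the yellow dot, the corner and the blue dot.
- **Red post:** The depth camera and the TCP travel since contact both put the cap about 7.8–7.9 mm down. The force, about 5.9 N after taking off the sensor offset, fits the spring at that depth. The cap was steady, with the tip centred on it to about 1–2 mm and the tool vertical.
- **Other objects:** The moves stayed clear of the mouse, heat sink, screwdriver and black post. I did not re-measure them at the end.

**Checks that disagreed:**
- **Probe height:** It hung about 5 mm lower in the grip than I had computed, so it touched the cover early at the yellow dot. The wrist reading peaked at 11.3 N, roughly 12 N after taking off the offset and under the 15 N limit. I raised it 1.5 mm before tracing.
- **First wrist picture:** It was about 9 mm off because the arm was still settling. Once the arm had settled, its readings agreed with the top camera to about 1–2 mm.

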